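# Start the take-away conveyor of a packing bench

## Robot

A 6-joint arm with a two-finger parallel gripper is mounted at the origin on the work surface. World frame = base frame: x ahead of the robot, y to its left, z up, the work surface at z = 0. Lengths are in m, angles in rad, forces in N, time in s.
With the tool pointing down it reaches from about 0.275 to 0.725 m from the base axis. Payload 5.6 kg.
Tool frame: the origin (TCP) lies between the finger pads; the fingertips stand 19 mm ahead of it and the grasp point (between the pads) is the TCP; z points along the fingers, y is the line along which they close (so a half turn about z gives the same grasp; the last joint's range is limited). The gripper opens to 85 mm and grips with 20 to 120 N. Pads are 22 mm wide; open, the fingers measure 114 mm over their backs; the gripper's body (76 mm by 85 mm) begins 54 mm behind the grasp point. The pads swing forward as they close: fully open they stand 13 mm farther back than shut.
Start: joints at [1.517, 0.255, 0.108, 0, -1.424, -0.285], TCP at [0.183, 0.519, 0.228] pointing down, gripper open.
Joint ranges: [-2.95, 2.95], [-1.21, 1.97], [-1.09, 1.5], [-2.87, 1.71], [-2.94, -0.07], [-3.05, 3.05]. Speed limits (rad/s): [2.57, 2.57, 3.14, 3.14, 3.14, 3.14].

## Interface

Orientations are given as a unit quaternion [w, x, y, z].
In Python, from plant import state, grab_frame, calibration, job, boxes_of, silhouettes, landmark_of gives the robot as it stands. The module is installed in compiled form; this text tells all that it offers.
- The arm moves only by the shell command python3 -m creep 'ROWS'. ROWS is JSON, a list of rows, each a list of 3 entries, a list of its own where there are three numbers: the shift along the tool's x, y, z scaled (see below), then the turn, a rotation vector about the tool's x, y, z scaled (see below), then the opening, from -1 (shut) to 1 (fully open). A call has 1 to 12 rows; each row is the pose to reach, as a shift and turn from the pose commanded when the call began, along the tool's axes at that moment, turning the shorter way round; what a row does not reach only later rows make up. The controller multiplies each number of a shift by 500 mm and each number of a turn by pi rad. A row lasts 1/12 s, in which the tool goes at most 41.7 mm and 7.16 degrees, less where a joint would pass 70% of its speed; a pose out of reach is approached as far as the arm can. A call with a number of a shift or a turn outside -1 to 1 is refused whole. A call with a gripper value outside its range is refused whole. The fingers move at their own pace and stop on an object; the grip force is fixed at half the most. Time passes only in rows, so rows that repeat a pose let the fingers close. It gives the time, the measured TCP pose, the force, the opening and the grip force at its end, in the units of the state.
- state(): the state, without advancing time (a new reading comes with each control period).
- grab_frame(name): name is "side" or "top" or "wrist"; returns the picture (420x560x3 uint8, red, green, blue); there is no depth.
- calibration(name): a dict with "intrinsics" (3x3 intrinsics, pixels), "rvec" (rotation vector, rad) and "tvec" (3), from world to camera coordinates, as OpenCV has them. Camera axes: x right, y down, z forward; pixel columns grow to the right and rows downward; lengths in m; the calibration is good to about 2 mm. The wrist camera is an equidistant fisheye: a pixel r from the principal point sees the ray r / f radians off the axis. A picture is of the moment at which its call begins: read the wrist's pose just before it. calibration takes no time and is no camera call; for the wrist camera it gives the pose at the moment of the call.
- job.close_job(): hands the job in; it is judged then, once.
Trained networks look in the newest picture that a camera, given by its name, has taken for a name from the list of things; names that differ only in an ending like _2 or _b are one class to them, and where a whole thing is asked for, a point or a joint stands for the part that bears it (a point fixed in the world has none). Each returns a list of dicts, best first, with "conf" (0 to 1); they miss things now and then, are a little off and sometimes report something else, mostly with a low value. They report only what shows in the picture. A call takes as long as a camera call. They do not tell look-alikes from the thing itself.
- boxes_of(camera, thing): "rect" ([left, top, right, bottom] in pixels, round what is visible of it).
- silhouettes(camera, thing): "pixels" (420x560 bool, what is visible of it) and "rect" ([left, top, right, bottom] in pixels, round what is visible of it).
- landmark_of(camera, thing): "location" ([row, column] in pixels: a listed point, or the origin of a listed thing).
The state is a dict: "time": time; "joint_pos": joint angles; "qd": joint speeds; "tau": joint torques, N m; "tcp_pos": TCP position; "tool_rot": TCP orientation; "ft_force": force on the tool from outside, world axes, zero at the start; "torque": the same for the moment, N m; "grip_width": opening from 0.0 (shut) to 1.0 (fully open); "grasp_force": force on a finger pad.
Only numpy, scipy, OpenCV 4.12 (cv2) and the standard library are available. Lean on these libraries where they do the work, as an engineer would, in place of code of your own. Each camera call takes 0.05 s, during which the arm holds its last target. There are 200 camera calls.

## Task

Start up the take-away conveyor, touching the controls with the fingertips only: first switch the mains on by pressing the raised half of the black rocker on the drive box until it snaps over, then on the push-button station press the blue reset button right down and let it go, and after that press the green start button right down and let it go. Do not press either of the reds (the stop button beside the green one, and the emergency stop on the yellow-lidded box), and press neither blue nor green before the mains is on or both at once. Leave the boxes standing where they are and pick up or knock aside nothing that lies around.

Things in the scene. Friction and masses are not known exactly. Their poses are not given: they have to be found in the camera images.
- drive: Drive box, loose on rubber feet: grey, light-grey lid, 150 (x) x 180 (y) x 85 mm high, 2.6 kg. Origin: centre of its underside; z up, x away from the robot (give or take its yaw), y to the left. On the lid (z 85): mains rocker centred at x -25, y -45 mm in a steel frame 54 x 40 mm (top at z 88); fixed black speed knob at x -20, y +45 mm, 42 mm across, top at z 103; small fuse cap; label roll.
- rocker (a joint): Mains rocker on the drive box, rad. 0 = off, as it starts: the half farther from the robot, with a white dash, stands up at 22 degrees and the near half lies level. 0.384 = on: far half level, near half up. Over-centre spring: takes about 5 N on the middle of the raised half, snaps over by itself past 0.19 and stays.
- rocker_on (a point): Point on the top face of the rocker's ON half (far half, white dash), 14 mm out from the pivot; moves and tilts with it. The rocker is 42 mm long (along the box's x), 28 mm wide, pivot along the box's y, 90.5 mm above the bench. Off: this point is 96 mm and the half's edge 98 mm above the bench. On: the half is level at 90.5 mm, 2.5 mm above the frame.
- station: Push-button station, loose on rubber feet: grey, light-grey lid, 90 (x) x 205 (y) x 62 mm high, 1.4 kg. Origin: centre of its underside; z up, y along the row of buttons. Three round buttons at 57 mm pitch: blue at y +57, green at y 0, red at y -57 mm, each cap 28 mm across, standing out of a steel ring 40 mm across whose top is at z = 67 mm.
- reset (a joint): Travel of the blue reset button, m: 0 = up, 0.006 = fully down; it counts as pressed beyond 0.004 for 0.1 s. Springs back by itself; 1.5 N to start it, 4.5 N fully down.
- reset_top (a point): Centre of the top of the blue button's cap, 75 mm above the bench when up; moves with the cap.
- start (a joint): Travel of the green start button, m; same kind and spring as the blue one.
- start_top (a point): Centre of the top of the green button's cap, 75 mm above the bench when up; moves with the cap.
- stop (a joint): Travel of the red stop button, m; same kind and spring as the blue one. Not to be pressed.
- stop_top (a point): Centre of the top of the red stop button's cap, 75 mm above the bench when up.
- estop_box: Emergency-stop box, standing loose: grey with yellow lid, 85 x 85 x 58 mm, 0.7 kg, with a red mushroom head 40 mm across. Origin: centre of its underside, z up.
- estop (a joint): Travel of the red mushroom head, m: 0 = up, 0.005 = struck. Not to be pressed.
- estop_top (a point): Top centre of the mushroom head, 84 mm above the bench.
- label_roll: Roll of white labels, 48 mm across and 36 mm high, standing loose on the lid of the drive box, behind the knob (top at 121 mm above the bench). Origin: centre of its underside.
- clamp: Loose product: a black phone clamp with yellow pads lying beside the emergency-stop box, 80 (x) x 40 (y) x 28 mm. Origin: centre of its underside.
- tape_roll: Roll of brown packing tape lying flat, 96 mm across, 48 mm high, beyond the boxes. Origin: centre of its underside.
- pack: Finished blister pack with orange card lying flat, 180 (x) x 100 (y) x 32 mm, beyond the boxes. Origin: centre of its underside.
Not all that is in view belongs to the job. There is more than one size of the tape_roll; the job needs the middle-sized.

How it is judged:
By the outcome, as a careful person would: the job done as asked, in the order asked, and still so for the second after the job is handed in, with the robot touching nothing.
It also fails if it takes over 51 s, if anything falls off the work surface, if the arm or the gripper's body presses on something with over 40 N, if the wrist force passes 120 N, or if a joint passes its speed limit or range.

## Working session

There is one attempt and no reset: what is moved stays moved. The work goes in short steps, Python scripts to look and compute and a shell command to move; the robot and the scene stay as the last step left them, time stands still between calls to the robot, and variables do not carry over. Pictures are saved under pics/ and viewed, at most 10 in all, crops included, and the job is handed in when it is done.

```bash
mkdir -p pics; cat > h.py <<'E'
import numpy as np, cv2
from plant import *
def ray(cam,rc,c=None):
    c=c or calibration(cam); K=np.array(c["intrinsics"]); R=cv2.Rodrigues(np.array(c["rvec"],float))[0]; t=np.array(c["tvec"],float).ravel()
    x=(rc[1]-K[0,2])/K[0,0]; y=(rc[0]-K[1,2])/K[1,1]
    if cam=="wrist":
        th=np.hypot(x,y); d=np.array([x/th*np.sin(th),y/th*np.sin(th),np.cos(th)])
    else: d=np.array([x,y,1.])
    return -R.T@t, R.T@d
def atz(cam,rc,z,c=None):
    o,d=ray(cam,rc,c); return o+d*(z-o[2])/d[2]
E
python3 - <<'E'
from h import *
np.set_printoptions(precision=4,suppress=True)
for cam in ("top","side"):
    im=grab_frame(cam); cv2.imwrite(f"pics/{cam}0.png",im[:,:,::-1])
    for th,z in dict(rocker_on=.096,reset_top=.075,start_top=.075,stop_top=.075,estop_top=.084,drive=0,station=0,label_roll=.085).items():
        l=landmark_of(cam,th)
        for q in l[:2]: print(cam,th,round(q["conf"],2),np.array(q["location"]),atz(cam,q["location"],z))
s=state(); print(s["time"],s["tcp_pos"],s["tool_rot"],s["grip_width"])
E
```

```text
top rocker_on 0.83 [281.8 161. ] [0.4908 0.2425 0.096 ]
top reset_top 0.61 [281.6 163.1] [0.4903 0.244  0.075 ]
top reset_top 0.43 [256.4 246.6] [0.5412 0.0619 0.075 ]
top start_top 0.49 [258.7 269.9] [0.5352 0.011  0.075 ]
top stop_top 0.59 [258.1 300.4] [ 0.5352 -0.0557  0.075 ]
top estop_top 0.58 [260.9 416.5] [ 0.5244 -0.3053  0.084 ]
top drive 0.62 [273.2 152.2] [0.5072 0.2915 0.    ]
top station 0.8 [258.8 276.8] [ 0.5352 -0.003   0.    ]
top station 0.54 [153.4 323. ] [ 0.7883 -0.1205  0.    ]
top label_roll 0.92 [251.7 127.3] [0.5562 0.3203 0.085 ]
side rocker_on 0.45 [168.7 214. ] [0.4809 0.2422 0.096 ]
side rocker_on 0.24 [206.  243.4] [0.5264 0.0076 0.096 ]
side reset_top 0.39 [205.8 244.3] [0.5347 0.0422 0.075 ]
side reset_top 0.2 [160.  232.7] [0.5519 0.3306 0.075 ]
side start_top 0.61 [199.  312.8] [0.7276 0.0319 0.075 ]
side start_top 0.42 [217.6 248. ] [ 0.5329 -0.0189  0.075 ]
side stop_top 0.39 [226.1 250. ] [ 0.5301 -0.0597  0.075 ]
side estop_top 0.8 [284.8 267.2] [ 0.5185 -0.304   0.084 ]
side drive 0.75 [189.  219.5] [0.498  0.2852 0.    ]
side station 0.68 [235.4 245.2] [0.5283 0.0093 0.    ]
side label_roll 0.48 [158.6 231.3] [0.5463 0.3213 0.085 ]
0.9 [0.1828 0.5187 0.2285] [-0.      0.9857 -0.1686 -0.    ] 1.005110553006036
```

View pics/top0.png

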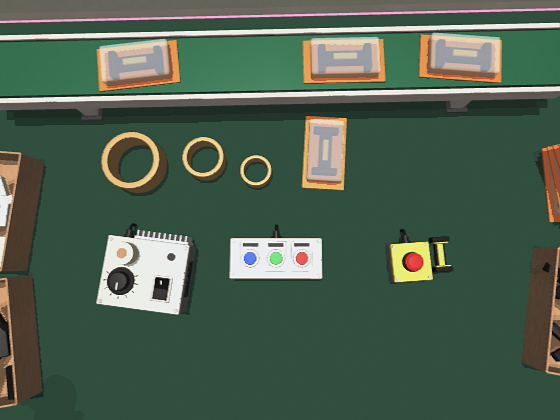

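View pics/side0.png

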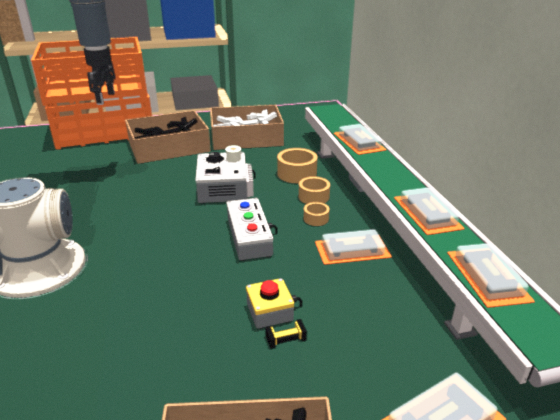

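The top view shows the rocker at (col 160, row 289) with its dash at row ~282. Blue, green and red are at columns 250, 276 and 302 on row 258. The side view confirms the layout and that the path is clear. Next I refine the positions by colour and work out the first move.

```bash
cat > m.py <<'E'
from h import *
from scipy.spatial.transform import Rotation as Ro
np.set_printoptions(precision=4,suppress=True)
def go(target,yaw=None):
    s=state(); q=s["tool_rot"]; R=Ro.from_quat([q[1],q[2],q[3],q[0]]).as_matrix()
    d=R.T@(np.array(target)-s["tcp_pos"]); x=R[:,0]; cur=np.arctan2(x[1],x[0])
    print("shift mm",d*1000,"units",d/.5,"yaw now",np.degrees(cur), "turn z units",None if yaw is None else -(yaw-cur)/np.pi)
E
python3 - <<'E'
from m import *
im=cv2.imread("pics/top0.png").astype(int); b,g,r=im[:,:,0],im[:,:,1],im[:,:,2]
Y,X=np.mgrid[:420,:560]
reg=(X>225)&(X<325)&(Y>235)&(Y<282)
for n,m in dict(blue=(b>r+60)&(b>g+40),green=(g>r+50)&(g>b+50),red=(r>g+80)&(r>b+80)).items():
    m=m&reg; p=(Y[m].mean(),X[m].mean()); print(n,m.sum(),p,atz("top",p,.073))
def rect(m,z):
    c=np.argwhere(m); rr=cv2.minAreaRect(c[:,::-1].astype(np.float32)); P=cv2.boxPoints(rr)
    W=np.array([atz("top",(v,u),z) for u,v in P]); print(rr,"\n",W[:,:2],W.mean(0)); return W
white=(im.min(2)>170).astype(np.uint8)
n,l,st,ce=cv2.connectedComponentsWithStats(white)
for i in range(1,n):
    if st[i,4]>1500 and 220<ce[i,1]<320 and 90<ce[i,0]<340: print("lid",st[i]); rect(l==i,.085 if ce[i,0]<200 else .062)
m=(im.max(2)<70)&(X>148)&(X<174)&(Y>272)&(Y<305)
print("rocker",m.sum()); rect(m,.09)
m2=(im.min(2)>150)&(X>154)&(X<168)&(Y>278)&(Y<287); print(np.argwhere(m2).mean(0) if m2.any() else 0)
E
```

```text
blue 119 (np.float64(257.672268907563), np.float64(249.41176470588235)) [0.5383 0.0559 0.073 ]
green 119 (np.float64(257.66386554621846), np.float64(275.47899159663865)) [ 0.5372 -0.0012  0.073 ]
red 121 (np.float64(257.78512396694214), np.float64(301.45454545454544)) [ 0.5359 -0.0581  0.073 ]
lid [  97  230   92   84 4640]
((143.08824157714844, 269.6470642089844), (83.48442840576172, 78.82408142089844), 7.696051120758057) 
 [[0.448  0.3833]
 [0.6153 0.3667]
 [0.5872 0.1847]
 [0.4215 0.2057]] [0.518  0.2851 0.085 ]
lid [ 230  238   92   41 3106]
((275.5, 258.0), (40.0, 91.0), 90.0) 
 [[ 0.5829  0.0997]
 [ 0.5789 -0.1033]
 [ 0.491  -0.1004]
 [ 0.4948  0.1   ]] [ 0.5369 -0.001   0.062 ]
rocker 282
((160.51998901367188, 288.3599853515625), (13.57645034790039, 21.496047973632812), 8.130102157592773) 
 [[0.4569 0.2622]
 [0.5014 0.2566]
 [0.4968 0.2277]
 [0.4523 0.2335]] [0.4769 0.245  0.09  ]
[282.  160.5]
```

```bash
python3 - <<'E'
from m import *
go([.492,.243,.20],np.radians(-8))
E
```

```text
shift mm [383.3003 157.303   28.5002] units [0.7666 0.3146 0.057 ] yaw now -19.41029186474251 turn z units -0.06339051035968062
```

```bash
python3 -m creep '[[[0.767,0.315,0.057],[0,0,-0.0634],-1],[[0.767,0.315,0.057],[0,0,-0.0634],-1],[[0.767,0.315,0.057],[0,0,-0.0634],-1],[[0.767,0.315,0.057],[0,0,-0.0634],-1],[[0.767,0.315,0.057],[0,0,-0.0634],-1],[[0.767,0.315,0.057],[0,0,-0.0634],-1],[[0.767,0.315,0.057],[0,0,-0.0634],-1],[[0.767,0.315,0.057],[0,0,-0.0634],-1],[[0.767,0.315,0.057],[0,0,-0.0634],-1],[[0.767,0.315,0.057],[0,0,-0.0634],-1],[[0.767,0.315,0.057],[0,0,-0.0634],-1],[[0.767,0.315,0.057],[0,0,-0.0634],-1]]'
python3 - <<'E'
from m import *
im=grab_frame("wrist"); cv2.imwrite("pics/w1.png",im[:,:,::-1])
c=calibration("wrist")
for th,z in dict(rocker_on=.096,reset_top=.075,start_top=.075).items():
    for q in landmark_of("wrist",th)[:2]: print(th,q["conf"],q["location"],atz("wrist",q["location"],z,c))
go([.492,.243,.125],np.radians(-8))
E
```

```text
time: 1.9
tcp_pos: [0.4933, 0.2409, 0.1994]
tool_rot: [0.0, 0.997, -0.072, -0.0]
ft_force: [-0.4, -0.1, -0.4]
grip_width: 0.0
grasp_force: 0.0
rocker_on 0.78 [215.8, 279.8] [0.4876 0.2439 0.096 ]
reset_top 0.62 [127.4, 469.8] [0.5403 0.0592 0.075 ]
start_top 0.71 [124.0, 519.3] [ 0.5411 -0.0049  0.075 ]
shift mm [ 0.5824  0.6184 75.2496] units [0.0012 0.0012 0.1505] yaw now -7.908468874135642 turn z units 0.0005085062548019874
```

View pics/w1.png

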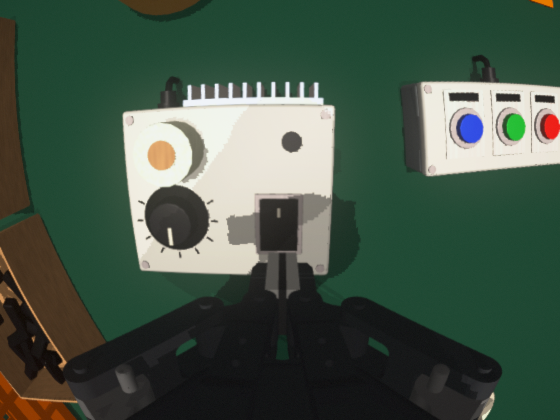

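The wrist view shows the dash at (279, 213), and its position agrees with the top view to about 3 mm. The fingers are shut. I'll go down to just above the rocker.

```bash
python3 -m creep '[[[0.001,0.001,0.08],[0,0,0],-1],[[0.001,0.001,0.12],[0,0,0],-1],[[0.001,0.001,0.14],[0,0,0],-1],[[0.001,0.001,0.15],[0,0,0],-1],[[0.001,0.001,0.156],[0,0,0],-1],[[0.001,0.001,0.156],[0,0,0],-1],[[0.001,0.001,0.156],[0,0,0],-1]]'
python3 -c "
from m import *
go([.4915,.243,.111]);print(state()['ft_force'])"
```

```text
time: 2.68
tcp_pos: [0.4932, 0.2429, 0.1234]
tool_rot: [-0.001, 0.998, -0.069, 0.001]
ft_force: [0.2, -0.3, -0.3]
grip_width: 0.003
grasp_force: 0.0
shift mm [-1.7202  0.1218 12.369 ] units [-0.0034  0.0002  0.0247] yaw now -7.962233262065219 turn z units None
[ 0.1912 -0.2508 -0.301 ]
```

```bash
python3 -m creep '[[[-0.002,0,0.004],[0,0,0],-1],[[-0.002,0,0.008],[0,0,0],-1],[[-0.002,0,0.011],[0,0,0],-1],[[-0.002,0,0.014],[0,0,0],-1],[[-0.002,0,0.017],[0,0,0],-1],[[-0.002,0,0.019],[0,0,0],-1],[[-0.002,0,0.021],[0,0,0],-1],[[-0.002,0,0.021],[0,0,0],-1],[[-0.002,0,0.021],[0,0,0],-1]]'
```

```text
time: 3.43
tcp_pos: [0.4916, 0.2423, 0.1114]
tool_rot: [0.0, 0.998, -0.07, -0.0]
ft_force: [1.0, 0.6, 0.6]
grip_width: 0.002
grasp_force: 0.0
```

```bash
python3 -m creep '[[[0,0,-0.02],[0,0,0],-1],[[0,0,-0.08],[0,0,0],-1],[[0,0,-0.16],[0,0,0],-1],[[0,0,-0.18],[0,0,0],-1],[[0,0,-0.18],[0,0,0],-1],[[0,0,-0.18],[0,0,0],-1]]'
python3 - <<'E'
from m import *
im=grab_frame("wrist"); a=im[180:280,220:340]
t=cv2.imread("pics/w1.png")[180:280,220:340]
cv2.imwrite("pics/w2.png",cv2.resize(np.hstack([t,a[:,:,::-1]]),None,fx=3,fy=3,interpolation=2))
go([.5383,.0559,.2],np.radians(-1.2))
E
```

```text
time: 3.93
tcp_pos: [0.492, 0.2427, 0.2031]
tool_rot: [-0.001, 0.998, -0.07, 0.001]
ft_force: [-0.8, -0.2, -0.7]
grip_width: -0.001
grasp_force: 0.0
shift mm [ 72.3985 178.1357   1.6418] units [0.1448 0.3563 0.0033] yaw now -8.001530894290116 turn z units -0.03778628274605621
```

View pics/w2.png

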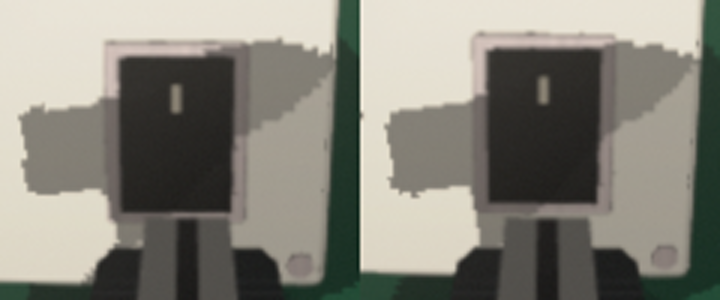

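The wrist crops differ too little to show whether the rocker went over. I'll move to above blue, without pressing, and compare the fixed cameras' pictures before and after.

```bash
python3 -m creep '[[[0.145,0.356,0.003],[0,0,-0.038],-1],[[0.145,0.356,0.003],[0,0,-0.038],-1],[[0.145,0.356,0.003],[0,0,-0.038],-1],[[0.145,0.356,0.003],[0,0,-0.038],-1],[[0.145,0.356,0.003],[0,0,-0.038],-1],[[0.145,0.356,0.003],[0,0,-0.038],-1],[[0.145,0.356,0.003],[0,0,-0.038],-1],[[0.145,0.356,0.003],[0,0,-0.038],-1]]'
python3 - <<'E'
from m import *
out=[]
for cam,(r0,r1,c0,c1) in dict(top=(262,312,130,190),side=(150,200,190,250)).items():
    im=grab_frame(cam)[:,:,::-1]; o=cv2.imread(f"pics/{cam}0.png")
    cv2.imwrite(f"pics/{cam}1.png",im)
    out.append(np.hstack([o[r0:r1,c0:c1],im[r0:r1,c0:c1]]))
cv2.imwrite("pics/cmp.png",cv2.resize(np.vstack(out),None,fx=6,fy=6,interpolation=0))
im=grab_frame("wrist"); c=calibration("wrist"); cv2.imwrite("pics/w3.png",im[:,:,::-1])
for th,z in dict(reset_top=.075,start_top=.075,stop_top=.075,rocker_on=.0905).items():
    for q in landmark_of("wrist",th)[:3]: print(th,q["conf"],q["location"],atz("wrist",q["location"],z,c))
print(state()["tcp_pos"])
E
```

```text
time: 4.65
tcp_pos: [0.5381, 0.0559, 0.1991]
tool_rot: [0.0, 1.0, -0.01, -0.001]
ft_force: [0.1, 1.2, 0.4]
grip_width: 0.005
grasp_force: 0.0
reset_top 0.56 [200.5, 279.9] [0.5401 0.0577 0.075 ]
reset_top 0.17 [196.9, 405.6] [ 0.5418 -0.0558  0.075 ]
start_top 0.9 [202.1, 349.1] [ 0.5376 -0.0028  0.075 ]
stop_top 0.65 [196.6, 407.3] [ 0.542  -0.0575  0.075 ]
rocker_on 0.9 [264.5, 91.3] [0.4828 0.2475 0.0905]
[0.5385 0.0566 0.2   ]
```

View pics/cmp.png

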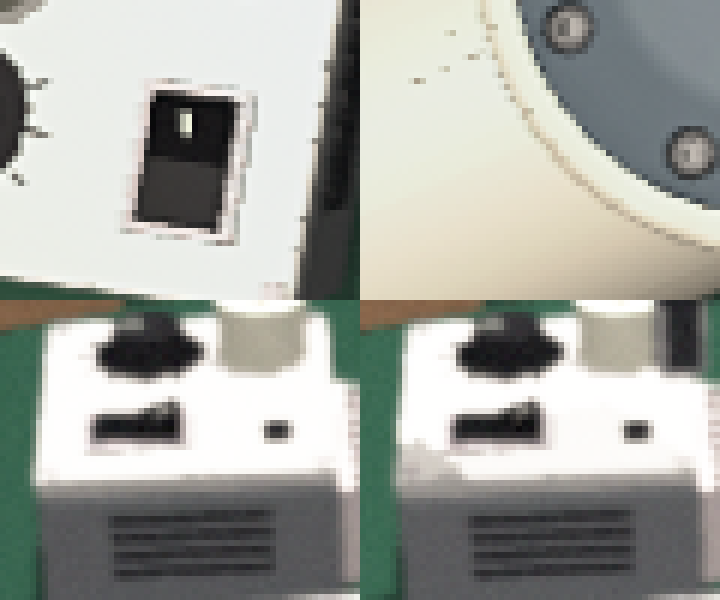

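The side crop shows the far half still standing up with its dash lit, so the rocker is not over. The wrist force of about 0 suggests the tips never made contact. I'll go back and go deeper, watching the force.

```bash
python3 -c "
from m import *
go([.4915,.243,.2],np.radians(-8));go([.4915,.243,.120],np.radians(-8))"
```

```text
shift mm [ -50.5266 -185.4462   -0.0034] units [-0.1011 -0.3709 -0.    ] yaw now -1.0925907405307802 turn z units 0.038374495885940114
shift mm [ -50.5286 -185.4461   79.9966] units [-0.1011 -0.3709  0.16  ] yaw now -1.0925907405307802 turn z units 0.038374495885940114
```

```bash
python3 -m creep '[[[-0.101,-0.371,0],[0,0,0.0384],-1],[[-0.101,-0.371,0],[0,0,0.0384],-1],[[-0.101,-0.371,0],[0,0,0.0384],-1],[[-0.101,-0.371,0],[0,0,0.0384],-1],[[-0.101,-0.371,0],[0,0,0.0384],-1],[[-0.101,-0.371,0.08],[0,0,0.0384],-1],[[-0.101,-0.371,0.14],[0,0,0.0384],-1],[[-0.101,-0.371,0.16],[0,0,0.0384],-1],[[-0.101,-0.371,0.17],[0,0,0.0384],-1],[[-0.101,-0.371,0.176],[0,0,0.0384],-1],[[-0.101,-0.371,0.176],[0,0,0.0384],-1]]'
python3 - <<'E'
from m import *
im=grab_frame("side")[:,:,::-1]; cv2.imwrite("pics/s2.png",cv2.resize(im[120:210,170:270],None,fx=6,fy=6,interpolation=2))
E
```

```text
time: 5.92
tcp_pos: [0.4927, 0.2425, 0.1131]
tool_rot: [-0.0, 0.998, -0.071, 0.001]
ft_force: [0.7, -0.5, 0.1]
grip_width: 0.003
grasp_force: 0.0
```

View pics/s2.png

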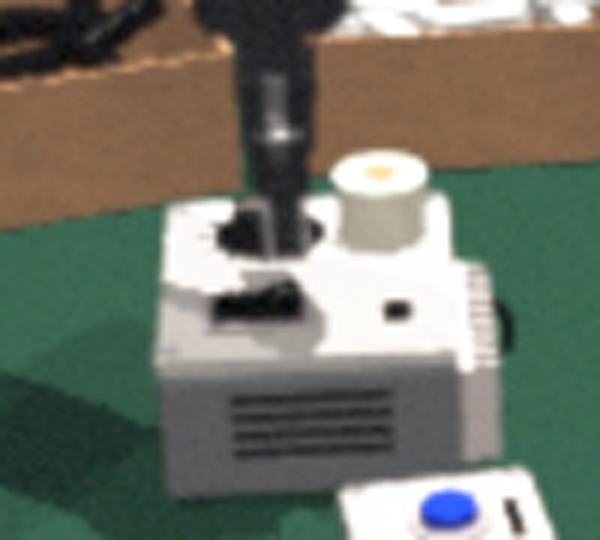

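The tips (col 280, row 255) still hover clearly above the raised edge (row 285). I'll go lower in small steps with force checks.

```bash
python3 -m creep '[[[-0.001,0,0.004],[0,0,0],-1],[[-0.001,0,0.008],[0,0,0],-1],[[-0.001,0,0.010],[0,0,0],-1],[[-0.001,0,0.010],[0,0,0],-1]]'; python3 -m creep '[[[0,0,0.003],[0,0,0],-1],[[0,0,0.006],[0,0,0],-1],[[0,0,0.006],[0,0,0],-1]]'
```

```text
time: 6.3
tcp_pos: [0.4914, 0.2424, 0.1071]
tool_rot: [-0.0, 0.998, -0.07, 0.0]
ft_force: [0.0, 0.6, 0.7]
grip_width: -0.003
grasp_force: 0.0
time: 6.55
tcp_pos: [0.4912, 0.2424, 0.1036]
tool_rot: [0.0, 0.998, -0.07, -0.0]
ft_force: [0.1, -0.5, -0.1]
grip_width: 0.002
grasp_force: 0.0
```

```bash
python3 -m creep '[[[0,0,0.003],[0,0,0],-1],[[0,0,0.006],[0,0,0],-1],[[0,0,0.006],[0,0,0],-1]]'
```

```text
time: 6.8
tcp_pos: [0.4912, 0.2424, 0.1006]
tool_rot: [0.0, 0.998, -0.07, -0.0]
ft_force: [-0.4, 0.2, -0.3]
grip_width: 0.001
grasp_force: 0.0
```

```bash
python3 - <<'E'
from m import *
im=grab_frame("side")[:,:,::-1]; a=cv2.resize(im[140:190,195:255],None,fx=6.5,fy=6.5,interpolation=2)
w=grab_frame("wrist")[:,:,::-1]; b=cv2.resize(w[170:330,190:380],(395,325))
cv2.imwrite("pics/s3.png",np.hstack([a,b])); print(a.shape)
c=calibration("side");K=np.array(c["intrinsics"])
for z in (.0816,.09,.1,.11): print(z,cv2.projectPoints(np.array([[.4912,.2424,z]]),np.array(c["rvec"],float),np.array(c["tvec"],float),K,None)[0].ravel())
E
```

```text
(325, 390, 3)
0.0816 [217.7071 172.5387]
0.09 [217.5331 170.0704]
0.1 [217.3245 167.1129]
0.11 [217.1145 164.1344]
```

View pics/s3.png

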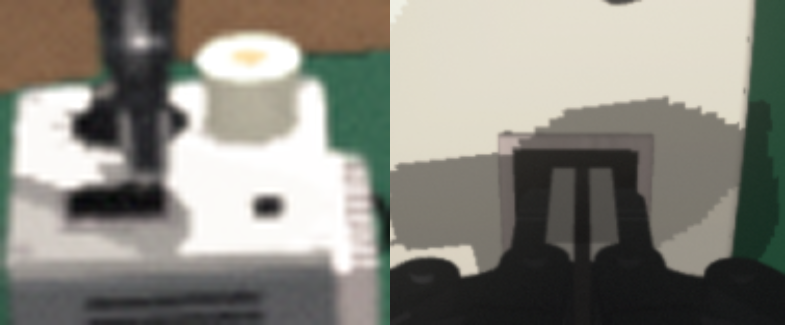

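The side view now puts the tips at (217.8, 167.7), about z 0.098, just touching the rocker. When shut they stand only a few mm ahead of the TCP. I'll keep stepping down.

```bash
python3 -m creep '[[[0,0,0.002],[0,0,0],-1],[[0,0,0.004],[0,0,0],-1],[[0,0,0.004],[0,0,0],-1]]'; python3 -m creep '[[[0,0,0.002],[0,0,0],-1],[[0,0,0.003],[0,0,0],-1],[[0,0,0.003],[0,0,0],-1]]'; python3 -m creep '[[[0,0,0.002],[0,0,0],-1],[[0,0,0.003],[0,0,0],-1],[[0,0,0.003],[0,0,0],-1]]'
```

```text
time: 7.15
tcp_pos: [0.4912, 0.2424, 0.0987]
tool_rot: [0.0, 0.998, -0.07, -0.0]
ft_force: [-0.1, -0.6, 0.2]
grip_width: 0.0
grasp_force: 0.0
time: 7.4
tcp_pos: [0.4913, 0.2425, 0.0973]
tool_rot: [0.0, 0.998, -0.07, -0.0]
ft_force: [0.1, 0.2, 0.6]
grip_width: -0.0
grasp_force: 0.0
time: 7.65
tcp_pos: [0.4913, 0.2425, 0.0958]
tool_rot: [0.0, 0.998, -0.07, -0.0]
ft_force: [-0.3, -0.4, 0.2]
grip_width: 0.002
grasp_force: 0.0
```

```bash
python3 -m creep '[[[0,0,0.002],[0,0,0],-1],[[0,0,0.003],[0,0,0],-1],[[0,0,0.003],[0,0,0],-1]]'; python3 -m creep '[[[0,0,0.002],[0,0,0],-1],[[0,0,0.003],[0,0,0],-1],[[0,0,0.003],[0,0,0],-1]]'
python3 - <<'E'
from m import *
im=grab_frame("side")[:,:,::-1]; a=cv2.resize(im[140:190,195:255],None,fx=6.5,fy=6.5,interpolation=2)
w=grab_frame("wrist")[:,:,::-1]; b=cv2.resize(w[170:330,190:380],(395,325))
cv2.imwrite("pics/s4.png",np.hstack([a,b]))
E
```

```text
time: 7.9
tcp_pos: [0.4916, 0.2425, 0.0949]
tool_rot: [-0.0, 0.998, -0.07, 0.0]
ft_force: [-1.0, -0.4, 3.8]
grip_width: 0.003
grasp_force: 1.8
time: 8.15
tcp_pos: [0.4919, 0.2425, 0.0933]
tool_rot: [-0.0, 0.998, -0.07, 0.001]
ft_force: [1.8, -1.2, 3.1]
grip_width: 0.003
grasp_force: 1.6
```

View pics/s4.png

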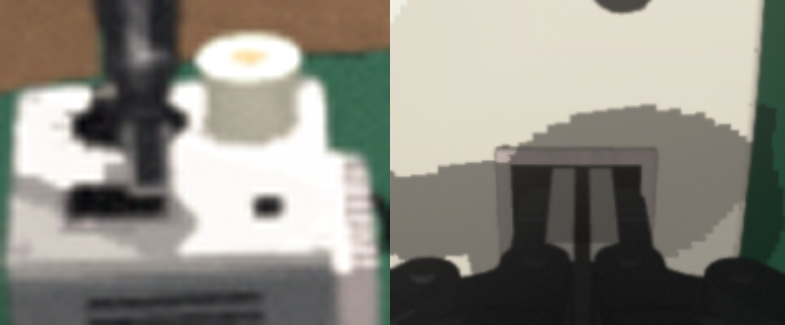

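Contact has begun: 3–4 N upward, with the tips on the far half. I'll press on.

```bash
python3 -m creep '[[[0,0,0.002],[0,0,0],-1],[[0,0,0.003],[0,0,0],-1],[[0,0,0.003],[0,0,0],-1]]'; python3 -m creep '[[[0,0,0.002],[0,0,0],-1],[[0,0,0.003],[0,0,0],-1],[[0,0,0.003],[0,0,0],-1]]'; python3 -m creep '[[[0,0,0.001],[0,0,0],-1],[[0,0,0.002],[0,0,0],-1],[[0,0,0.002],[0,0,0],-1]]'
```

```text
time: 8.5
tcp_pos: [0.4904, 0.2424, 0.0905]
tool_rot: [0.0, 0.998, -0.071, -0.001]
ft_force: [0.9, -0.5, -0.8]
grip_width: 0.001
grasp_force: 0.0
time: 8.75
tcp_pos: [0.4909, 0.2424, 0.0894]
tool_rot: [0.0, 0.998, -0.07, -0.001]
ft_force: [-0.5, -0.3, 0.1]
grip_width: 0.003
grasp_force: 0.0
time: 9.0
tcp_pos: [0.4912, 0.2425, 0.0888]
tool_rot: [0.0, 0.998, -0.07, -0.0]
ft_force: [0.7, -0.3, -0.6]
grip_width: -0.002
grasp_force: 0.0
```

Force rose and then dropped to zero, which is the snap-over. I'll retreat to above blue and check with the side camera.

```bash
python3 -m creep '[[[0,0,-0.02],[0,0,0],-1],[[0,0,-0.09],[0,0,0],-1],[[0,0,-0.16],[0,0,0],-1],[[0,0,-0.18],[0,0,0],-1],[[0,0,-0.18],[0,0,0],-1]]'
python3 -c "
from m import *
go([.539,.0565,.18],np.radians(-1.2))"
```

```text
time: 9.42
tcp_pos: [0.4935, 0.2437, 0.1842]
tool_rot: [-0.003, 0.998, -0.07, 0.004]
ft_force: [-0.2, -0.9, 0.8]
grip_width: -0.003
grasp_force: 0.0
shift mm [ 71.2757 178.9871   3.5919] units [0.1426 0.358  0.0072] yaw now -8.051997496925475 turn z units -0.03806665276069708
```

```bash
python3 -m creep '[[[0.146,0.356,0],[0,0,-0.038],-1],[[0.146,0.356,0],[0,0,-0.038],-1],[[0.146,0.356,0],[0,0,-0.038],-1],[[0.146,0.356,0],[0,0,-0.038],-1],[[0.146,0.356,0],[0,0,-0.038],-1],[[0.146,0.356,0],[0,0,-0.038],-1],[[0.146,0.356,0],[0,0,-0.038],-1],[[0.146,0.356,0],[0,0,-0.038],-1]]'
python3 - <<'E'
from m import *
im=grab_frame("side")[:,:,::-1]; o=cv2.imread("pics/side0.png")
cv2.imwrite("pics/s5.png",cv2.resize(np.hstack([o[150:190,195:250],im[150:190,195:250]]),None,fx=7,fy=7,interpolation=2))
# wrist-camera button centres by colour
w=grab_frame("wrist").astype(int); c=calibration("wrist"); r,g,b=w[:,:,0],w[:,:,1],w[:,:,2]
for n,m in dict(blue=(b>r+60)&(b>g+40),green=(g>r+70)&(g>b+70)).items():
    k,l,st,ce=cv2.connectedComponentsWithStats(m.astype(np.uint8)); i=1+st[1:,4].argmax(); print(n,st[i],atz("wrist",ce[i][::-1],.074,c))
go([.539,.0565,.08],np.radians(-1.2))
E
```

```text
time: 10.08
tcp_pos: [0.5385, 0.0561, 0.179]
tool_rot: [-0.0, 1.0, -0.011, -0.0]
ft_force: [-0.4, 1.2, 0.1]
grip_width: 0.002
grasp_force: 0.0
blue [265 191  34  33 837] [0.5403 0.0563 0.074 ]
green [336 192  32  31 774] [ 0.539  -0.0008  0.074 ]
shift mm [ 0.5668  0.392  99.0221] units [0.0011 0.0008 0.198 ] yaw now -1.1673121172599619 turn z units 0.00018159934855576675
```

View pics/s5.png

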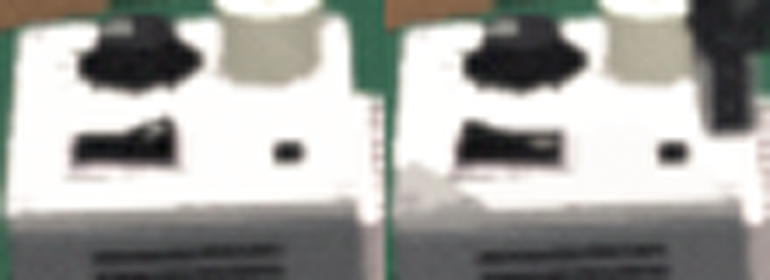

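The near half is now up and the far half is level, so the mains is on. Next is blue: go down first, then press with force checks.

```bash
python3 -m creep '[[[0.001,0,0.08],[0,0,0],-1],[[0.001,0,0.15],[0,0,0],-1],[[0.001,0,0.18],[0,0,0],-1],[[0.001,0,0.195],[0,0,0],-1],[[0.001,0,0.202],[0,0,0],-1],[[0.001,0,0.202],[0,0,0],-1],[[0.001,0,0.202],[0,0,0],-1]]'; python3 -m creep '[[[0,0,0.003],[0,0,0],-1],[[0,0,0.006],[0,0,0],-1],[[0,0,0.009],[0,0,0],-1],[[0,0,0.009],[0,0,0],-1]]'
```

```text
time: 10.77
tcp_pos: [0.5402, 0.0566, 0.0794]
tool_rot: [-0.0, 1.0, -0.01, 0.001]
ft_force: [-1.6, 0.6, 0.7]
grip_width: 0.002
grasp_force: 0.0
time: 11.1
tcp_pos: [0.5391, 0.056, 0.0736]
tool_rot: [-0.0, 1.0, -0.011, 0.0]
ft_force: [0.7, -0.6, 0.1]
grip_width: 0.005
grasp_force: 0.0
```

```bash
python3 -m creep '[[[0,0,0.003],[0,0,0],-1],[[0,0,0.006],[0,0,0],-1],[[0,0,0.006],[0,0,0],-1]]'; python3 -m creep '[[[0,0,0.003],[0,0,0],-1],[[0,0,0.006],[0,0,0],-1],[[0,0,0.006],[0,0,0],-1],[[0,0,0.006],[0,0,0],-1]]'
```

```text
time: 11.35
tcp_pos: [0.5394, 0.056, 0.0706]
tool_rot: [0.0, 1.0, -0.011, 0.0]
ft_force: [-0.3, 0.6, 1.4]
grip_width: -0.005
grasp_force: 1.1
time: 11.68
tcp_pos: [0.5394, 0.056, 0.0677]
tool_rot: [0.0, 1.0, -0.011, 0.0]
ft_force: [0.6, 0.2, 3.4]
grip_width: 0.0
grasp_force: 1.8
```

```bash
python3 -m creep '[[[0,0,0.003],[0,0,0],-1],[[0,0,0.005],[0,0,0],-1],[[0,0,0.005],[0,0,0],-1],[[0,0,0.005],[0,0,0],-1]]'; python3 -m creep '[[[0,0,0.002],[0,0,0],-1],[[0,0,0.002],[0,0,0],-1],[[0,0,0.002],[0,0,0],-1]]'
```

```text
time: 12.02
tcp_pos: [0.5395, 0.056, 0.0662]
tool_rot: [0.0, 1.0, -0.011, 0.001]
ft_force: [-3.1, 0.1, 11.8]
grip_width: -0.002
grasp_force: 5.4
time: 12.27
tcp_pos: [0.5395, 0.056, 0.0661]
tool_rot: [0.0, 1.0, -0.01, 0.001]
ft_force: [-5.5, 0.7, 16.3]
grip_width: 0.001
grasp_force: 8.3
```

Blue has bottomed out: 12–16 N with no further travel. Now lift, and then move along the row to above green.

```bash
python3 -m creep '[[[0,0,-0.02],[0,0,0],-1],[[0,0,-0.06],[0,0,0],-1],[[0,0,-0.08],[0,0,0],-1],[[0,0,-0.08],[0,0,0],-1],[[0,0.07,-0.08],[0,0,0],-1],[[0,0.114,-0.08],[0,0,0],-1],[[0,0.114,-0.08],[0,0,0],-1],[[0,0.114,-0.08],[0,0,0],-1]]'
python3 -c "
from m import *
w=grab_frame('wrist').astype(int); c=calibration('wrist'); r,g,b=w[:,:,0],w[:,:,1],w[:,:,2]
for n,m in dict(blue=(b>r+60)&(b>g+40),red=(r>g+80)&(r>b+80)).items():
    m=m.astype(np.uint8);m[:150]=0;m[280:]=0
    k,l,st,ce=cv2.connectedComponentsWithStats(m); i=1+st[1:,4].argmax(); print(n,st[i],atz('wrist',ce[i][::-1],.074,c))
go([.538,-.001,.08])"
```

```text
time: 12.93
tcp_pos: [0.5372, -0.0018, 0.1029]
tool_rot: [-0.0, 1.0, -0.012, -0.001]
ft_force: [-0.6, 0.8, -0.3]
grip_width: 0.002
grasp_force: 0.0
blue [ 164  223   43   42 1402] [0.5402 0.0565 0.074 ]
red [ 353  220   43   45 1479] [ 0.5385 -0.0571  0.074 ]
shift mm [ 0.6218 -0.186  23.037 ] units [ 0.0012 -0.0004  0.0461] yaw now -1.2982072079413065 turn z units None
```

```bash
python3 -m creep '[[[0.002,-0.001,0.03],[0,0,0],-1],[[0.002,-0.001,0.05],[0,0,0],-1],[[0.002,-0.001,0.058],[0,0,0],-1],[[0.002,-0.001,0.062],[0,0,0],-1],[[0.002,-0.001,0.066],[0,0,0],-1],[[0.002,-0.001,0.070],[0,0,0],-1],[[0.002,-0.001,0.073],[0,0,0],-1],[[0.002,-0.001,0.076],[0,0,0],-1],[[0.002,-0.001,0.076],[0,0,0],-1],[[0.002,-0.001,0.076],[0,0,0],-1],[[0.002,-0.001,0.076],[0,0,0],-1]]'
```

```text
time: 13.9
tcp_pos: [0.539, -0.0003, 0.0663]
tool_rot: [-0.0, 1.0, -0.011, 0.0]
ft_force: [-2.0, 1.4, 3.8]
grip_width: -0.002
grasp_force: 2.1
```

```bash
python3 -m creep '[[[0,0,0.002],[0,0,0],-1],[[0,0,0.003],[0,0,0],-1],[[0,0,0.004],[0,0,0],-1],[[0,0,0.004],[0,0,0],-1],[[0,0,0.004],[0,0,0],-1]]'
```

```text
time: 14.32
tcp_pos: [0.5392, -0.0003, 0.0661]
tool_rot: [-0.0, 1.0, -0.01, 0.001]
ft_force: [-8.0, 3.9, 16.5]
grip_width: 0.003
grasp_force: 8.5
```

Green has bottomed out too. Lift well clear and take one last look.

```bash
python3 -m creep '[[[0,0,-0.02],[0,0,0],-1],[[0,0,-0.08],[0,0,0],-1],[[0,0,-0.16],[0,0,0],-1],[[0,0,-0.24],[0,0,0],-1],[[0,0,-0.26],[0,0,0],-1],[[0,0,-0.26],[0,0,0],-1],[[0,0,-0.26],[0,0,0],-1]]'
python3 -c "
from m import *
cv2.imwrite('pics/end.png',grab_frame('side')[:,:,::-1])"
```

```text
time: 14.9
tcp_pos: [0.5395, -0.0004, 0.1945]
tool_rot: [-0.0, 1.0, -0.011, 0.001]
ft_force: [0.9, 0.8, -0.0]
grip_width: -0.005
grasp_force: 0.0
```

View pics/end.png

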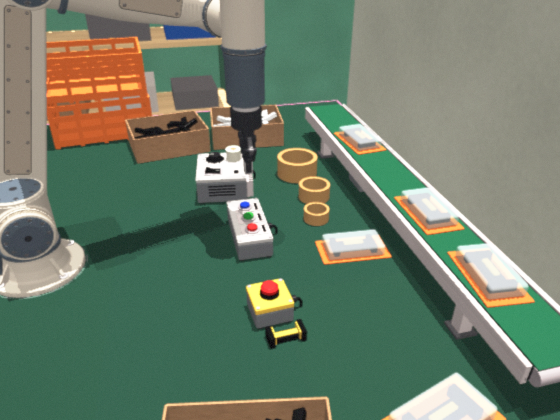

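The picture shows all boxes and loose items where they were (station at (250, 228), e-stop box at (270, 300)), and the gripper clear of everything.

```bash
python3 -c "
from plant import job
print(job.close_job())"
```

```text
the job is handed in; nothing more can be done
None
```

The mains rocker is on (confirmed by the side camera), then blue and green were each pressed to the stop and let go, neither red was pressed, nothing was moved, and the job was handed in at about 15 s.

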